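Wedge the rocking shaker tight

TASK

The laboratory shaker rocks because the foot at its far corner on the side of the tray does not reach the bench. Take the orange wedge out of the blue tray, lay it flat on the bench with its thin end towards that short foot, and push it in under the foot until it jams tight, gently enough that the shaker stays down on its other feet and is not jacked up. Leave the wedge there holding, let go of everything, and do not disturb the jar on the shaker or the bottles and beaker standing on the bench.

Things in the scene. Friction and masses are not known exactly. Their poses are not given: they have to be found in the camera images.
- wedge: Orange plastic wedge, 130 mm long, 44 mm wide, 100 to 170 g, flat underside, one even sloping top (about 1 in 6). Origin: centre of its underside. +x points along it to the thin end (3 mm high, x = +65 mm); at x = -65 mm it ends in an upright face 25 mm high. z is up. It starts right way up on the tray's floor, thin end away from the robot.
- tray: Shallow blue tray, fixed to the bench, 240 mm (x) by 200 mm (y) outside, 22 mm high, walls and floor 4 mm thick. Origin: centre of its underside. A black rubber stopper 30 mm high stands in its corner near (+95, +75) mm.
- shaker: Grey and white shaker, about 4 kg. Origin: on the bench under the centre of its base plate, which is 220 mm (x) by 200 mm (y), underside 30 mm and top 44 mm above the bench. White housing and metal platform above it (platform top 96 mm, rim 110 mm) span x -100 to +100, y -42 to +98 mm. Control panel on the -x side. It cannot slide, but its -y side can tip up.
- shaker_corner (a point): Top of the base plate, 44 mm above the bench, straight above the short foot, at (+95, -85) mm of the shaker; axes as the shaker. The foot is a white nylon button 20 mm across, round below, on a screw; its setting differs each time and is not measured: its lowest point hangs 7 to 16 mm above the bench. The plate overhangs its axis by 15 mm. Push the wedge in along the shaker's +y.
- shaker_edge (a point): Middle of the upper -y edge of the base plate, at (0, -100, 44) mm of the shaker; axes as the shaker. The wedge slides in with under 2 N until it touches the foot; then the push needed rises within a few mm to 11 to 22 N, where the corner begins to lift (9 to 13 N of upward force) and the push rises no more. Stopped at 7 to 9 N of push it is tight and the corner still down.
- sample: Amber jar with black cap, 60 mm across, 100 mm high, standing on the shaker's platform; leave it alone. Origin: centre of its underside.
- bottle_a: White bottle with blue cap, 60 mm across, 140 mm high, standing on the bench beyond the work; leave it alone. Origin: centre of its underside.
- bottle_b: White bottle with red cap, 52 mm across, 110 mm high, on the bench beyond the work; leave it alone. Origin: centre of its underside.
- bottle_c: Amber jar with black cap, 56 mm across, 100 mm high, on the bench beyond the work; leave it alone. Origin: centre of its underside.
- beaker: Empty glass beaker, 66 mm across, 85 mm high, on the bench near the robot; leave it alone. Origin: centre of its underside.

How it is judged:
By the outcome, as a careful person would: the job done as asked, in the order asked, and still so for the second after the job is handed in, with the robot touching nothing.
It also fails if it takes over 64 s, if anything falls off the work surface, if the arm or the gripper's body presses on something with over 40 N, if the wrist force passes 120 N, or if a joint passes its speed limit or range.

ROBOT

A 6-joint arm with a two-finger parallel gripper is mounted at the origin on the work surface. World frame = base frame: x ahead of the robot, y to its left, z up, the work surface at z = 0. Lengths are in m, angles in rad, forces in N, time in s.
With the tool pointing down it reaches from about 0.3 to 0.875 m from the base axis. Payload 6.4 kg.
Tool frame: the origin (TCP) lies at the very end of the fingers, on their centre line; the grasp point (between the pads) lies 19 mm behind it; z points along the fingers, y is the line along which they close (so a half turn about z gives the same grasp; the last joint's range is limited). The gripper opens to 85 mm and grips with 20 to 120 N. Pads are 22 mm wide; open, the fingers measure 114 mm over their backs; the gripper's body (76 mm by 85 mm) begins 54 mm behind the grasp point. The pads swing forward as they close: fully open they stand 13 mm farther back than shut.
Start: joints at [-1.367, 0.181, 1.607, -0, 1.354, -0.206], TCP at [0.229, -0.527, 0.231] pointing down, gripper open.
Joint ranges: [-2.99, 2.99], [-0.89, 2.07], [0.3, 2.58], [-1.14, 4.28], [0, 2.63], [-3.12, 3.12]. Speed limits (rad/s): [2.57, 2.57, 3.01, 3.14, 3.14, 3.14].

INTERFACE

Orientations are given as a unit quaternion [w, x, y, z].
In Python, from bench import ctrl gives the robot as it stands.
- The arm moves only by the tool jog_arm, never from a script. Its argument "series" is a list that holds one entry, the list of rows, each a list of 7 numbers: the shift along the tool's x, y, z in mm, then the turn, a rotation vector about the tool's x, y, z in rad, then the finger opening in mm, from 0 to 85.4. In form: [[[tx, ty, tz, rx, ry, rz, gripper], ...]]. A call has exactly 10 rows; each row shifts and turns the commanded pose from where the row before left it, along the tool's axes as they then stand; what a row does not reach is not made up. A row lasts 1/10 s, in which the tool goes at most 50 mm and 8.59 degrees, less where a joint would pass 70% of its speed; a pose out of reach is approached as far as the arm can. A call with a gripper value outside its range is refused whole. The fingers move at their own pace and stop on an object; the grip force is fixed at half the most. Time passes only in rows, so rows that do not move let the fingers close, or fill a call up. It gives the time, the measured TCP pose, the force, the opening and the grip force at its end, in the units of the state.
- ctrl.get_obs(): the state, without advancing time (a new reading comes with each control period).
- ctrl.camera(name): name is "scene" or "top" or "wrist"; returns a dict with "frame" (400x640x3 uint8, blue, green, red), "z_map" (400x640 float32, m along the optical axis (not along the pixel's ray), 0 where there is no reading), "fx", "fy", "cx", "cy" (pixels), "xyz" and "rotation" of the camera in the world. Camera axes: x right, y down, z forward; pixel columns grow to the right and rows downward; lengths in m; the calibration is good to about 2 mm. A picture is of the moment at which its call begins.
- ctrl.hand_in(): hands the job in; it is judged then, once.
The state is a dict: "time_s": time; "q": joint angles; "dq": joint speeds; "joint_efforts": joint torques, N m; "eef_pos": TCP position; "eef_rot": TCP orientation; "wrist_force": force on the tool from outside, world axes, zero at the start; "torque": the same for the moment, N m; "opening": opening from 0.0 (shut) to 1.0 (fully open); "grasp_force": force on a finger pad.
Only numpy, scipy, OpenCV 4.12 (cv2) and the standard library are available. Lean on these libraries where they do the work, as an engineer would, in place of code of your own. Each camera call takes 0.05 s, during which the arm holds its last target. There are 200 camera calls.

## Working session

There is one attempt and no reset: what is moved stays moved. The work goes in short steps, Python scripts to look and compute and a tool call to move; the robot and the scene stay as the last step left them, time stands still between calls to the robot, and variables do not carry over. Pictures are saved under pics/ and viewed, at most 10 in all, crops included, and the job is handed in when it is done.

Besides the shell and the picture viewer there is one more tool, called after "Emit:" by a JSON object that holds its "api" and its "payload". jog_arm: Moves the arm, as the interface text tells. Its arguments: {"type":"object","properties":{"series":{"type":"array"}},"required":["series"]}

```bash
mkdir -p pics
cat > h.py <<'E'
import numpy as np, cv2
from scipy.spatial.transform import Rotation as R
from bench import ctrl
def cam(n):
    c=ctrl.camera(n); r=np.array(c["rotation"]); 
    if r.size==4: r=R.from_quat(np.roll(r.ravel(),-1)).as_matrix()
    z=c["z_map"]; v,u=np.mgrid[:400,:640]
    P=np.stack([(u-c["cx"])/c["fx"]*z,(v-c["cy"])/c["fy"]*z,z],-1)@r.T+np.array(c["xyz"])
    P[z==0]=np.nan
    return c,P,r
E
python3 - <<'E'
from h import *
ims=[]
for n in ("scene","top","wrist"):
    c,P,r=cam(n); cv2.imwrite(f"pics/{n}0.png",c["frame"]); np.savez(f"/tmp/{n}0.npz",P=P,f=c["frame"])
    print(n,c["xyz"],r.round(3).tolist(),c["fx"],c["cx"],c["cy"])
o=ctrl.get_obs();print(o)
E
```

```text
scene [ 1.24771009 -0.53283779  0.82818658] [[0.632, 0.496, -0.595], [0.775, -0.418, 0.474], [-0.013, -0.761, -0.648]] 480.33602031131727 306.5849775206999 198.00258392652884
top [ 0.46369817 -0.01203096  1.31997453] [[-0.016, -0.997, 0.07], [-1.0, 0.016, -0.003], [0.002, -0.07, -0.998]] 491.0429507140888 318.34054715330444 199.17218279980617
wrist [ 0.30273909 -0.49579114  0.37410194] [[0.398, -0.87, -0.291], [-0.917, -0.378, -0.125], [-0.002, 0.317, -0.949]] 337.8190124747312 321.0453735971144 206.60718307899396
{'time_s': 0.15, 'q': array([-1.36730172e+00,  1.81399247e-01,  1.60777109e+00,  1.11875890e-05,
        1.35381984e+00, -2.06296132e-01]), 'dq': array([-0.00204163, -0.0017022 , -0.00305392, -0.00070941, -0.00125745,
        0.00103977]), 'joint_efforts': array([-1.35806968e-03, -4.45266008e+01, -3.51693106e+01, -4.53514549e-04,
        5.86329144e-03, -1.95886264e-05]), 'eef_pos': array([ 0.22902312, -0.52695551,  0.23057838]), 'eef_rot': array([-6.98751704e-04,  9.79082285e-01,  2.03463488e-01,  6.44058326e-06]), 'wrist_force': array([ 0.28383214, -0.0663741 ,  0.95549235]), 'torque': array([-0.02780656,  0.03981732, -0.02198762]), 'grasp_force': 0.0, 'opening': 0.9984833178458942}
```

View pics/top0.png

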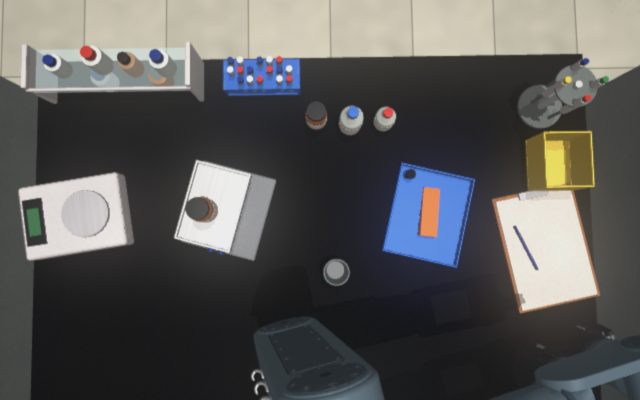

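View pics/scene0.png

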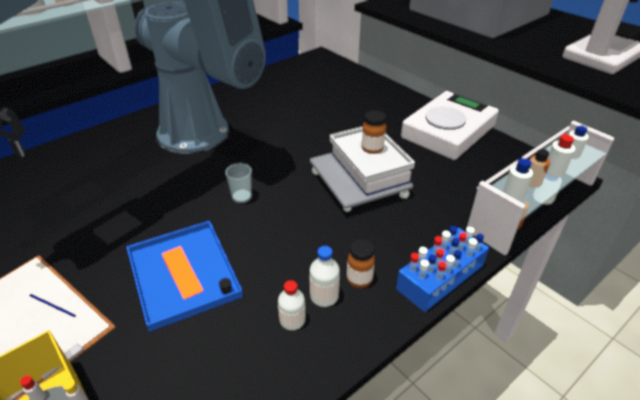

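The top view shows the orange wedge at about (429,212) in the blue tray, the stopper at (409,174) and the shaker at (225,210). Its grey plate faces the tray, with the far tray-side corner at (275,180). The bottles stand at (316,115), (350,120) and (385,118), and the beaker at (336,271). The scene view agrees: foot corner near (405,193), wedge at (182,272).

Run:
```python
import numpy as np,cv2
for n in("top","scene"):
    d=np.load(f"/tmp/{n}0.npz");P,f=d["P"],d["f"].astype(int)
    B,G,Rr=f[...,0],f[...,1],f[...,2]; X=P[...,0];Y=P[...,1];Z=P[...,2]
    tx=(X>.2)&(X<.8)
    def rect(name,m,px=True):
        m=cv2.morphologyEx(m.astype(np.uint8),cv2.MORPH_OPEN,np.ones((3,3)))
        k,l,s,_=cv2.connectedComponentsWithStats(m); i=1+s[1:,4].argmax(); q=P[l==i]
        (c,sz,a)=cv2.minAreaRect((q[:,:2]*1000).astype(np.float32))
        b=cv2.boxPoints((c,sz,a)).round(0).tolist()
        print(n,name,len(q),np.round(c,1),np.round(sz,1),round(a,1),"z",np.percentile(q[:,2],[2,50,98]).round(4),b)
        return q
    w=rect("wedge",(Rr>180)&(B<90)&(G>60)&(G<150)&(Y<-.1)&tx&(Z<.06))
    # slope direction
    A=np.c_[w[:,:2],np.ones(len(w))];print("slope",np.linalg.lstsq(A,w[:,2],rcond=None)[0])
    rect("tray",(B>120)&(Rr<110)&(B-Rr>80)&(Y<-.05)&(Y>-.5)&tx&(Z<.04)&(Z>-.01))
    rect("plate",(abs(Z-.044)<.008)&(Y>0)&(Y<.5)&tx)
    rect("shaker top",(Z>.085)&(Z<.125)&(Y>0.02)&(Y<.45)&tx)
    rect("stopper",(Z>.024)&(Z<.04)&(B<70)&(Y<-.1)&(Y>-.4)&tx)
    for nm,z0,z1,y0,y1,x0,x1 in(("jar",.15,.25,.1,.45,.3,.7),("beaker",.03,.1,-.15,.08,.2,.42)):
        rect(nm,(Z>z0)&(Z<z1)&(Y>y0)&(Y<y1)&(X>x0)&(X<x1))
    m=((Z>.05)&(Z<.16)&(Y>-.3)&(Y<.06)&(X>.55)&(X<.78)).astype(np.uint8)
    k,l,s,_=cv2.connectedComponentsWithStats(m)
    for i in range(1,k):
        if s[i,4]>30:q=P[l==i];print(" bottle",q.min(0).round(3),q.max(0).round(3))
```

```text
top wedge 224 [ 555.8 -314.7] [37.9 46.6] 81.8 z [0.0039 0.0105 0.0173] [[530.0, -330.0], [576.0, -337.0], [582.0, -299.0], [535.0, -293.0]]
slope [-0.17925831  0.05780635  0.12852429]
top tray 5427 [ 512.7 -306.2] [196.4 245.4] 76.2 z [-0.0024  0.0035  0.0223] [[370.0, -372.0], [608.0, -431.0], [655.0, -240.0], [417.0, -182.0]]
top plate 2113 [510.  154.9] [ 66.3 219.6] 74.0 z [0.0375 0.0428 0.0485] [[395.0, 153.0], [606.0, 93.0], [625.0, 157.0], [414.0, 217.0]]
top shaker top 4003 [536.1 247. ] [142.  200.6] 74.2 z [0.09   0.0953 0.1115] [[420.0, 206.0], [613.0, 151.0], [652.0, 288.0], [459.0, 343.0]]
top stopper 53 [ 617.6 -257.4] [17.9 19.4] 5.1 z [0.029  0.0334 0.0386] [[608.0, -249.0], [610.0, -268.0], [627.0, -266.0], [626.0, -247.0]]
top jar 562 [526. 262.] [56.8 55. ] 0.1 z [0.1564 0.1938 0.1986] [[498.0, 289.0], [498.0, 235.0], [554.0, 235.0], [554.0, 290.0]]
top beaker 176 [354.9 -61.9] [40.2 64.4] 21.1 z [0.0324 0.0714 0.0865] [[325.0, -39.0], [348.0, -99.0], [385.0, -85.0], [362.0, -25.0]]
 bottle [ 0.727 -0.133  0.051] [ 0.78  -0.074  0.145]
 bottle [ 0.744 -0.039  0.051] [0.78  0.013 0.105]
 bottle [ 0.737 -0.218  0.05 ] [ 0.779 -0.169  0.115]Traceback (most recent call last):
  File "<stdin>", line 13, in <module>
  File "<stdin>", line 8, in rect
ValueError: attempt to get argmax of an empty sequence
```

Run:
```python
import numpy as np,cv2
for n in("top","scene"):
    d=np.load(f"/tmp/{n}0.npz");P,f=d["P"],d["f"]
    H=cv2.cvtColor(f,cv2.COLOR_BGR2HSV).astype(int); X,Y,Z=P[...,0],P[...,1],P[...,2]
    def comp(m):
        m=m.astype(np.uint8);k,l,s,_=cv2.connectedComponentsWithStats(m); i=1+s[1:,4].argmax(); return P[l==i]
    def rep(nm,q):
        c,sz,a=cv2.minAreaRect((q[:,:2]*1000).astype(np.float32))
        print(n,nm,len(q),np.round(c,1),np.round(sz,1),round(a,1),"z",np.percentile(q[:,2],[2,50,98]).round(4),cv2.boxPoints((c,sz,a)).round().tolist())
    q=comp((H[...,0]>3)&(H[...,0]<18)&(H[...,1]>150)&(H[...,2]>120)&(Y<-.1)&(Y>-.5)&(X>.3)&(X<.75)); rep("wedge",q)
    co=np.linalg.lstsq(np.c_[q[:,:2],np.ones(len(q))],q[:,2],rcond=None)[0];print("slope",co,np.degrees(np.arctan2(-co[1],-co[0])))
    q=comp((abs(Z-.044)<.007)&(Y>.05)&(Y<.4)&(X>.35)&(X<.7)); rep("plate",q)
    q=comp((H[...,0]>100)&(H[...,0]<125)&(H[...,1]>140)&(H[...,2]>80)&(Y<-.1)&(Y>-.5)&(X>.3)&(X<.75)); rep("tray",q)
    q=comp((Z<-.0)&(Y>-.1)&(Y<.05)&(X>.45)&(X<.6)); print("bench z",np.median(q[:,2]))
```

```text
top wedge 682 [ 517.9 -309.9] [ 40.2 123.9] 81.6 z [0.005  0.0174 0.0294] [[454.0, -321.0], [576.0, -339.0], [582.0, -299.0], [460.0, -281.0]]
slope [-0.16758391  0.03869329  0.11599411] -13.001135241919501
top plate 2172 [527.5 217. ] [195. 220.] 74.4 z [0.038  0.0428 0.0483] [[395.0, 153.0], [607.0, 94.0], [660.0, 281.0], [448.0, 340.0]]
top tray 5742 [ 511.8 -308.9] [202.1 246.7] 76.2 z [-0.0024  0.0036  0.0231] [[368.0, -378.0], [608.0, -436.0], [656.0, -240.0], [416.0, -181.0]]
bench z -0.0020552033851288787
scene wedge 930 [ 518.8 -310.6] [ 41.7 128.3] 82.2 z [0.0061 0.0172 0.0282] [[452.0, -322.0], [580.0, -340.0], [585.0, -299.0], [458.0, -281.0]]
slope [-0.16650808  0.02033902  0.11019138] -6.964198229718341
scene plate 1733 [533.6 217.9] [199.2 222.9] 74.5 z [0.0379 0.0429 0.0497] [[400.0, 152.0], [614.0, 92.0], [668.0, 284.0], [453.0, 344.0]]
scene tray 7025 [ 497.2 -301.1] [211.  276.6] 76.3 z [-0.0013  0.0038  0.0222] [[338.0, -371.0], [606.0, -436.0], [657.0, -232.0], [388.0, -166.0]]
bench z -0.0014399598564128202
```

Emit:
{"api": "jog_arm", "payload": {"series": [[[0,0,0,0,0,-0.145,85],[0,0,0,0,0,-0.145,85],[0,0,0,0,0,-0.145,85],[0,0,0,0,0,-0.145,85],[0,0,0,0,0,-0.145,85],[0,0,0,0,0,-0.145,85],[0,0,0,0,0,-0.145,85],[0,0,0,0,0,-0.145,85],[0,0,0,0,0,-0.145,85],[0,0,0,0,0,-0.145,85]]]}}

```text
time_s: 1.15
eef_pos: [0.2291, -0.5272, 0.2309]
eef_rot: [-0.0, 0.596, 0.803, 0.0]
wrist_force: [-0.4, 0.1, -0.4]
opening: 0.994
grasp_force: 0.0
```

```bash
cat > go.py <<'E'
# usage: go.py x y z yaw_deg [mm, world] -> shift in current tool axes, after-turn axes too
from h import *; import sys
x,y,z,yaw=map(float,sys.argv[1:5]); o=ctrl.get_obs()
T=R.from_quat(np.roll(o["eef_rot"],-1)); G=R.from_matrix(np.array([[np.cos(a:=np.radians(yaw)),np.sin(a),0],[np.sin(a),-np.cos(a),0],[0,0,-1]]))
d=np.array([x,y,z])-o["eef_pos"]*1000
print("t",round(o["time_s"],2),"pos",(o["eef_pos"]*1000).round(1),"rotvec",(T.inv()*G).as_rotvec().round(4),"now-axes",T.inv().apply(d).round(1),"goal-axes",G.inv().apply(d).round(1),"F",o["wrist_force"].round(2),"op",round(o["opening"],3),"q",o["q"].round(2))
E
python3 go.py 470.8 -303.4 120 171.9
```

```text
t 1.15 pos [ 229.1 -527.2  230.9] rotvec [ 5.0000e-04 -6.0000e-04 -1.1345e+00] now-axes [143.7 296.3 111. ] goal-axes [-207.8  255.6  110.9] F [-0.39  0.06 -0.39] op 0.994 q [-1.37  0.18  1.61  0.    1.35 -1.66]
```

Emit:
{"api": "jog_arm", "payload": {"series": [[[0,0,0,0,0,-0.142,85],[0,0,0,0,0,-0.142,85],[0,0,0,0,0,-0.142,85],[0,0,0,0,0,-0.142,85],[0,0,0,0,0,-0.142,85],[0,0,0,0,0,-0.142,85],[0,0,0,0,0,-0.142,85],[0,0,0,0,0,-0.1405,85],[-20,25,10,0,0,0,85],[-20,25,10,0,0,0,85]]]}}

```text
time_s: 2.15
eef_pos: [0.276, -0.4837, 0.2109]
eef_rot: [0.0, 0.075, 0.997, -0.0]
wrist_force: [1.1, -0.5, 0.2]
opening: 0.996
grasp_force: 0.0
```

Emit:
{"api": "jog_arm", "payload": {"series": [[[-21,26,11,0,0,0,85],[-21,26,11,0,0,0,85],[-21,26,11,0,0,0,85],[-21,26,11,0,0,0,85],[-21,26,11,0,0,0,85],[-21,26,11,0,0,0,85],[-21,26,11,0,0,0,85],[-20.8,23.6,11,0,0,0,85],[0,0,0,0,0,0,85],[0,0,0,0,0,0,85]]]}}

```text
time_s: 3.15
eef_pos: [0.4721, -0.3044, 0.1228]
eef_rot: [-0.001, 0.073, 0.997, 0.0]
wrist_force: [0.8, 0.1, 0.1]
opening: 0.994
grasp_force: 0.0
```

```bash
python3 go.py 470.8 -303.4 5 171.9
python3 - <<'E'
from h import *
c,P,r=cam("wrist");f=c["frame"];cv2.imwrite("pics/w1.png",f)
H=cv2.cvtColor(f,cv2.COLOR_BGR2HSV).astype(int)
m=((H[...,0]>3)&(H[...,0]<18)&(H[...,1]>150)&(H[...,2]>100)).astype(np.uint8)
k,l,s,_=cv2.connectedComponentsWithStats(m);i=1+s[1:,4].argmax();q=P[l==i];q=q[np.isfinite(q).all(1)]
b=cv2.minAreaRect((q[:,:2]*1000).astype(np.float32));print(s[i],b,cv2.boxPoints(b).round(),np.percentile(q[:,2],[1,50,99]))
E
```

```text
t 3.15 pos [ 472.1 -304.4  122.8] rotvec [ 0.0004 -0.0012 -0.0041] now-axes [  1.3   0.8 117.8] goal-axes [  1.5   0.8 117.8] F [0.79 0.07 0.14] op 0.994 q [-0.78  0.27  1.73 -0.    1.14 -2.21]
[ 292  179   59  139 7321] ((516.2573852539062, -311.8171081542969), (42.962440490722656, 130.1200714111328), 82.33517456054688) [[ 449. -324.]
 [ 578. -342.]
 [ 584. -299.]
 [ 455. -282.]] [0.00854725 0.02104853 0.03033771]
```

View pics/w1.png

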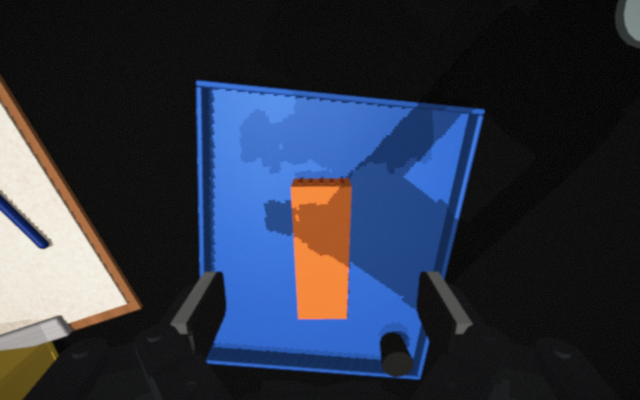

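The wrist view shows the wedge at (321,250), thick face at row 182, with both open fingers clear of it and the stopper at (397,352). Joint 6 would end too near its limit at the shaker with this orientation, so I turn the tool half round before grasping.

Emit:
{"api": "jog_arm", "payload": {"series": [[[0,0,0,0,0,0.143,85],[0,0,0,0,0,0.143,85],[0,0,0,0,0,0.143,85],[0,0,0,0,0,0.143,85],[0,0,0,0,0,0.143,85],[0,0,0,0,0,0.143,85],[0,0,0,0,0,0.143,85],[0,0,0,0,0,0.143,85],[0,0,0,0,0,0.143,85],[0,0,0,0,0,0.143,85]]]}}

```text
time_s: 4.2
eef_pos: [0.4714, -0.3066, 0.124]
eef_rot: [0.001, 0.712, 0.702, -0.0]
wrist_force: [0.1, 0.1, 0.3]
opening: 0.996
grasp_force: 0.0
```

Emit:
{"api": "jog_arm", "payload": {"series": [[[0,0,0,0,0,0.143,85],[0,0,0,0,0,0.143,85],[0,0,0,0,0,0.143,85],[0,0,0,0,0,0.143,85],[0,0,0,0,0,0.143,85],[0,0,0,0,0,0.143,85],[0,0,0,0,0,0.143,85],[0,0,0,0,0,0.143,85],[0,0,0,0,0,0.143,85],[0,0,0,0,0,0.143,85]]]}}

```text
time_s: 5.2
eef_pos: [0.4714, -0.3067, 0.124]
eef_rot: [0.001, 0.998, 0.063, 0.0]
wrist_force: [-0.9, -0.3, -0.8]
opening: 0.997
grasp_force: 0.0
```

```bash
python3 go.py 470 -304.3 5 -8.0
```

```text
t 5.2 pos [ 471.4 -306.7  124. ] rotvec [ 0.0011 -0.0006  0.266 ] now-axes [ -1.2  -2.6 119. ] goal-axes [ -1.7  -2.1 119. ] F [-0.86 -0.32 -0.76] op 0.997 q [-0.79  0.27  1.73 -0.    1.14  0.66]
```

Emit:
{"api": "jog_arm", "payload": {"series": [[[0,0,0,0,0,0.133,85],[0,0,0,0,0,0.133,85],[-1.7,-2.1,15,0,0,0,85],[0,0,18,0,0,0,85],[0,0,18,0,0,0,85],[0,0,18,0,0,0,85],[0,0,18,0,0,0,85],[0,0,15,0,0,0,85],[0,0,12,0,0,0,85],[0,0,0,0,0,0,85]]]}}

```text
time_s: 6.2
eef_pos: [0.4695, -0.3024, 0.0078]
eef_rot: [-0.001, 0.998, -0.066, -0.001]
wrist_force: [0.4, -0.3, 0.1]
opening: 0.998
grasp_force: 0.0
```

```bash
python3 go.py 470 -304.3 5.5 -8.0
```

```text
t 6.2 pos [ 469.5 -302.4    7.8] rotvec [-0.0017  0.0023  0.007 ] now-axes [0.7 1.8 2.3] goal-axes [0.7 1.8 2.3] F [ 0.4  -0.29  0.14] op 0.998 q [-0.78  0.45  1.78 -0.    0.92  0.92]
```

Emit:
{"api": "jog_arm", "payload": {"series": [[[0.7,1.8,2,0,0,0.007,85],[0,0,0,0,0,0,50],[0,0,0,0,0,0,40],[0,0,0,0,0,0,35],[0,0,0,0,0,0,35],[0,0,0,0,0,0,35],[0,0,0,0,0,0,35],[0,0,0,0,0,0,35],[0,0,0,0,0,0,35],[0,0,0,0,0,0,35]]]}}

```text
time_s: 7.2
eef_pos: [0.4719, -0.3052, 0.0083]
eef_rot: [0.001, 0.998, -0.069, 0.001]
wrist_force: [-1.7, 0.6, 6.0]
opening: 0.499
grasp_force: 62.5
```

```bash
python3 go.py 470 -304.3 80 -8.0
```

```text
t 7.2 pos [ 471.9 -305.2    8.3] rotvec [ 0.001  -0.0014  0.0011] now-axes [ -1.9  -0.5 -71.7] goal-axes [ -2.   -0.6 -71.7] F [-1.69  0.59  5.99] op 0.499 q [-0.79  0.45  1.77  0.    0.92  0.92]
```

Emit:
{"api": "jog_arm", "payload": {"series": [[[0,0,-5,0,0,0,35],[0,0,-10,0,0,0,35],[0,0,-15,0,0,0,35],[0,0,-15,0,0,0,35],[0,0,-15,0,0,0,35],[0,0,-15,0,0,0,35],[0,0,-15,0,0,0,35],[0,0,-10,0,0,0,35],[0,0,0,0,0,0,35],[0,0,0,0,0,0,35]]]}}

```text
time_s: 8.2
eef_pos: [0.4711, -0.3046, 0.1073]
eef_rot: [-0.0, 0.998, -0.069, -0.0]
wrist_force: [-0.8, -0.3, -0.9]
opening: 0.503
grasp_force: 61.8
```

Run:
```python
from h import *
o=ctrl.get_obs();t=o["eef_pos"]*1000;print(t,o["wrist_force"],o["opening"],o["grasp_force"])
T=R.from_quat(np.roll(o["eef_rot"],-1))
ims=[]
for n in("scene","top","wrist"):
    c,P,r=cam(n);f=c["frame"]
    if n=="wrist":cv2.imwrite("pics/w2.png",f)
    H=cv2.cvtColor(f,cv2.COLOR_BGR2HSV).astype(int)
    m=((H[...,0]>3)&(H[...,0]<18)&(H[...,1]>150)&(H[...,2]>100)&(P[...,1]<-.15)&(P[...,1]>-.5)).astype(np.uint8)
    k,l,s,_=cv2.connectedComponentsWithStats(m);i=1+s[1:,4].argmax();q=P[l==i]*1000
    b=cv2.minAreaRect(q[:,:2].astype(np.float32));L=T.inv().apply(q-t)
    co=np.linalg.lstsq(np.c_[L[:,:2],np.ones(len(L))],L[:,2],rcond=None)[0]
    print(n,s[i],b,"tool-frame range",np.percentile(L,[0.5,99.5],axis=0).round(1),"slope",co.round(3))
    # foot close view
    if n=="scene": cv2.imwrite("pics/s2.png",cv2.resize(f[100:300,100:420],None,fx=2.5,fy=2.5))
```

```text
[ 471.12293333 -304.55141237  107.25303882] [-0.81223208 -0.27323881 -0.94756192] 0.5033067736266392 61.82964742183685
scene [ 153  215   42   53 1095] ((445.8953552246094, -289.79522705078125), (53.827667236328125, 286.6730651855469), 75.45612335205078) tool-frame range [[-168.8  -27.5  -21.1]
 [ 113.6   20.8  108.6]] slope [-0.074 -0.179 -3.26 ]
top [430 185  18  36 486] ((534.35498046875, -312.34368896484375), (41.962745666503906, 90.18058013916016), 82.03856658935547) tool-frame range [[ 21.6 -21.7 -14.6]
 [108.6  19.5   5.3]] slope [ 1.680e-01  1.400e-02 -1.578e+01]
wrist [  263     9   114   327 34700] ((465.42816162109375, -293.35198974609375), (69.57624053955078, 235.0504150390625), 82.68399810791016) tool-frame range [[-18.6 -20.7 -21.1]
 [109.8  22.1   1.9]] slope [ 1.680e-01 -4.000e-03 -1.729e+01]
```

View pics/s2.png

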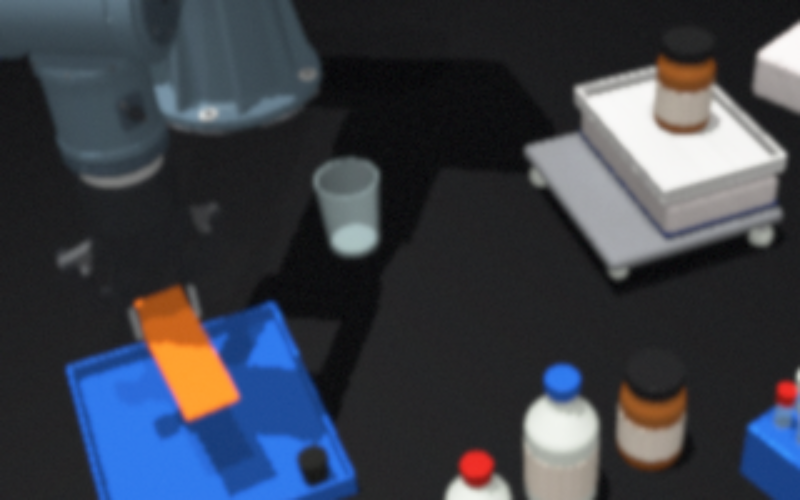

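Wedge is held level, tip 111 mm ahead of the TCP. The crop also shows the short foot at (618,270), the beaker at (348,205) and everything else unmoved. Now turning.

Emit:
{"api": "jog_arm", "payload": {"series": [[[0,0,0,0,0,-0.144,35],[0,0,0,0,0,-0.144,35],[0,0,0,0,0,-0.144,35],[0,0,0,0,0,-0.144,35],[0,0,0,0,0,-0.144,35],[0,0,0,0,0,-0.144,35],[0,0,0,0,0,-0.144,35],[0,0,0,0,0,-0.144,35],[0,0,0,0,0,-0.144,35],[0,0,0,0,0,-0.144,35]]]}}

```text
time_s: 9.35
eef_pos: [0.4708, -0.3043, 0.1064]
eef_rot: [-0.001, 0.794, 0.608, -0.0]
wrist_force: [-0.6, 0.5, -0.2]
opening: 0.501
grasp_force: 61.7
```

```bash
python3 go.py 560.5 -31 50 74.45
```

```text
t 9.35 pos [ 470.8 -304.3  106.4] rotvec [-0.0014 -0.0008  0.0078] now-axes [287.2  15.5  56.6] goal-axes [287.3  13.1  56.4] F [-0.57  0.47 -0.21] op 0.501 q [-0.79  0.29  1.74 -0.    1.11 -0.52]
```

Emit:
{"api": "jog_arm", "payload": {"series": [[[20,1.5,0,0,0,0.0078,35],[35,2,0,0,0,0,35],[37,2,0,0,0,0,35],[37,2,0,0,0,0,35],[37,2,0,0,0,0,35],[37,2,10,0,0,0,35],[37,1.5,15,0,0,0,35],[30,0,15,0,0,0,35],[17,0,16,0,0,0,35],[0,0,0,0,0,0,35]]]}}

```text
time_s: 10.35
eef_pos: [0.56, -0.0292, 0.0482]
eef_rot: [-0.002, 0.797, 0.604, -0.002]
wrist_force: [-0.7, -0.1, -1.5]
opening: 0.501
grasp_force: 61.8
```

```bash
python3 go.py 567 -7 5 74.45;  python3 - <<'E'
from h import *
o=ctrl.get_obs();t=o["eef_pos"]*1000
T=R.from_quat(np.roll(o["eef_rot"],-1))
for n in("top","scene","wrist"):
    c,P,r=cam(n);f=c["frame"];cv2.imwrite(f"pics/{n}3.png",f)
    H=cv2.cvtColor(f,cv2.COLOR_BGR2HSV).astype(int);X,Y,Z=P[...,0],P[...,1],P[...,2]
    m=((H[...,0]>3)&(H[...,0]<18)&(H[...,1]>150)&(H[...,2]>100)&(Z<.08)&(Y<.12)&(Y>-.2)&(X>.5)&(X<.66)).astype(np.uint8)
    k,l,s,_=cv2.connectedComponentsWithStats(m);i=1+s[1:,4].argmax();q=P[l==i]*1000;L=T.inv().apply(q-t)
    print(n,"wedge tool-range",np.percentile(L,[1,99],axis=0).round(1).tolist())
    m=((abs(Z-.044)<.007)&(H[...,1]<60)&(H[...,2]>60)&(Y>.05)&(Y<.4)&(X>.35)&(X<.7)).astype(np.uint8)
    k,l,s,_=cv2.connectedComponentsWithStats(m);i=1+s[1:,4].argmax();q=P[l==i]*1000;L=T.inv().apply(q-t)
    b=cv2.minAreaRect(q[:,:2].astype(np.float32));print(" plate",b,cv2.boxPoints(b).round().tolist(),np.percentile(L,[.5,99.5],axis=0).round(1).tolist())
E
```

```text
t 10.35 pos [560.  -29.2  48.2] rotvec [-0.006  -0.0003 -0.0028] now-axes [23.3  1.  43.2] goal-axes [23.3  0.8 43.2] F [-0.69 -0.08 -1.54] op 0.501 q [-0.26  0.39  1.76  0.    1.    0.01]
top wedge tool-range [[91.7, -21.7, -6.0], [110.4, 19.5, 6.8]]
 plate ((523.1708984375, 201.31439208984375), (162.923583984375, 219.55772399902344), 74.46743774414062) [[396.0, 152.0], [607.0, 93.0], [651.0, 250.0], [439.0, 309.0]] [[131.1, -206.5, -0.7], [274.3, 11.4, 11.6]]
scene wedge tool-range [[14.3, -80.2, -16.1], [137.7, 27.1, 50.7]]
 plate ((533.38916015625, 218.1591796875), (200.86000061035156, 221.16043090820312), 74.24179077148438) [[400.0, 152.0], [613.0, 91.0], [667.0, 285.0], [454.0, 345.0]] [[132.2, -201.0, -2.1], [325.9, 16.8, 11.1]]
wrist wedge tool-range [[-22.0, -31.2, -24.4], [119.0, 32.8, 48.1]]Traceback (most recent call last):
  File "<stdin>", line 11, in <module>
ValueError: attempt to get argmax of an empty sequence
```

View pics/wrist3.png

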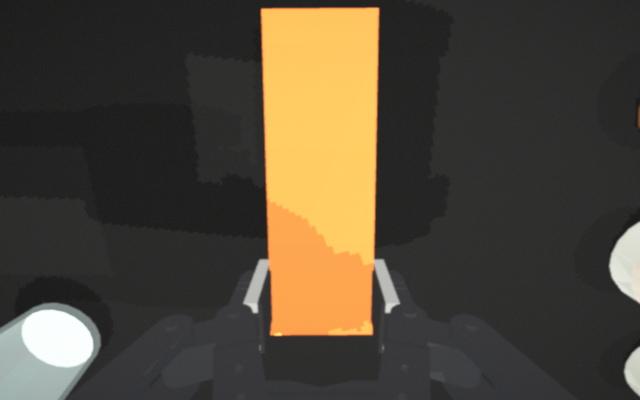

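The wrist view shows the wedge held straight, tip at (320,8), beaker well to the side at (60,335). Now down, then forward under the plate's overhang.

Emit:
{"api": "jog_arm", "payload": {"series": [[[0,0,10,-0.006,0,-0.003,35],[0,0,10,0,0,0,35],[0,0,9,0,0,0,35],[0,0,7,0,0,0,35],[4,0.8,2,0,0,0,35],[6,0,0,0,0,0,35],[6,0,0,0,0,0,35],[5,0,0,0,0,0,35],[0,0,0,0,0,0,35],[0,0,0,0,0,0,35]]]}}

```text
time_s: 11.5
eef_pos: [0.569, -0.0118, 0.0136]
eef_rot: [0.003, 0.797, 0.604, 0.002]
wrist_force: [0.1, -0.1, -1.7]
opening: 0.496
grasp_force: 61.8
```

```bash
python3 go.py 567 -7 4.3 74.45
```

```text
t 11.5 pos [569.  -11.8  13.6] rotvec [ 0.0065  0.     -0.0022] now-axes [ 4.1 -3.3  9.3] goal-axes [ 4.1 -3.2  9.3] F [ 0.08 -0.1  -1.71] op 0.496 q [-0.23  0.45  1.75 -0.    0.93  0.04]
```

Emit:
{"api": "jog_arm", "payload": {"series": [[[0,0,1,0,0,0,35],[0,0,1,0,0,0,35],[0,0,1,0,0,0,35],[0,0,1,0,0,0,35],[0,0,0,0,0,0,35],[0,0,0,0,0,0,35],[0,0,0,0,0,0,35],[0,0,0,0,0,0,35],[0,0,0,0,0,0,35],[0,0,0,0,0,0,35]]]}}

```text
time_s: 12.5
eef_pos: [0.5688, -0.0122, 0.0093]
eef_rot: [0.002, 0.797, 0.604, 0.002]
wrist_force: [0.1, -0.5, -1.3]
opening: 0.499
grasp_force: 61.8
```

```bash
python3 go.py 567 -7 4.3 74.45;python3 - <<'E'
from h import *
for i in range(4): ctrl.camera("top"); o=ctrl.get_obs(); print(o["time_s"],(o["eef_pos"]*1000).round(2),o["wrist_force"].round(2),o["eef_rot"].round(4),o["q"].round(4))
E
```

```text
t 12.5 pos [568.8 -12.2   9.3] rotvec [ 0.0061  0.     -0.003 ] now-axes [ 4.5 -3.2  5. ] goal-axes [ 4.5 -3.1  5. ] F [ 0.07 -0.47 -1.3 ] op 0.499 q [-0.23  0.46  1.75 -0.    0.92  0.04]
12.55 [568.8  -12.14   9.32] [ 0.64  0.12 -0.05] [0.0024 0.7971 0.6038 0.0018] [-2.2980e-01  4.6100e-01  1.7547e+00 -3.0000e-04  9.1980e-01  4.4700e-02]
12.6 [568.82 -12.14   9.33] [-0.72 -0.47 -0.99] [0.0024 0.7971 0.6038 0.0018] [-2.2980e-01  4.6110e-01  1.7547e+00 -3.0000e-04  9.1980e-01  4.4700e-02]
12.65 [568.78 -12.16   9.31] [-0.22 -0.25 -0.74] [0.0024 0.7971 0.6038 0.0018] [-2.2980e-01  4.6110e-01  1.7547e+00 -3.0000e-04  9.1980e-01  4.4700e-02]
12.7 [568.8  -12.16   9.31] [ 0.25 -0.06 -0.16] [0.0024 0.7971 0.6038 0.0018] [-2.2980e-01  4.6110e-01  1.7547e+00 -3.0000e-04  9.1980e-01  4.4700e-02]
```

Emit:
{"api": "jog_arm", "payload": {"series": [[[2,-1.6,0,0.006,0,-0.003,35],[2.5,-1.6,0,0,0,0,35],[0,0,1,0,0,0,35],[0,0,1,0,0,0,35],[0,0,1,0,0,0,35],[0,0,0.5,0,0,0,35],[0,0,0,0,0,0,35],[0,0,0,0,0,0,35],[0,0,0,0,0,0,35],[0,0,0,0,0,0,35]]]}}

```text
time_s: 13.7
eef_pos: [0.567, -0.007, 0.0058]
eef_rot: [0.0, 0.796, 0.605, 0.0]
wrist_force: [0.3, -0.1, -1.9]
opening: 0.501
grasp_force: 61.8
```

```bash
python3 go.py 567 -7 4.3 74.45
```

```text
t 13.7 pos [567.   -7.    5.8] rotvec [0.0001 0.     0.    ] now-axes [0.  0.  1.5] goal-axes [0.  0.  1.5] F [ 0.26 -0.06 -1.92] op 0.501 q [-0.22  0.47  1.76 -0.    0.92  0.05]
```

Good; ease down to contact.

Emit:
{"api": "jog_arm", "payload": {"series": [[[0,0,0.5,0,0,0,35],[0,0,0,0,0,0,35],[0,0,0.5,0,0,0,35],[0,0,0,0,0,0,35],[0,0,0.5,0,0,0,35],[0,0,0,0,0,0,35],[0,0,0,0,0,0,35],[0,0,0,0,0,0,35],[0,0,0,0,0,0,35],[0,0,0,0,0,0,35]]]}}

```text
time_s: 14.7
eef_pos: [0.567, -0.007, 0.0043]
eef_rot: [0.0, 0.796, 0.605, 0.0]
wrist_force: [-0.2, 0.3, -0.8]
opening: 0.501
grasp_force: 61.9
```

```bash
python3 go.py 567 -7 4.3 74.45
```

```text
t 14.7 pos [567.   -7.    4.3] rotvec [ 0.0001 -0.      0.0001] now-axes [-0.  0.  0.] goal-axes [-0.  0.  0.] F [-0.24  0.34 -0.84] op 0.501 q [-0.22  0.47  1.76  0.    0.92  0.05]
```

Emit:
{"api": "jog_arm", "payload": {"series": [[[0,0,0.4,0,0,0,35],[0,0,0,0,0,0,35],[0,0,0.4,0,0,0,35],[0,0,0,0,0,0,35],[0,0,0,0,0,0,35],[0,0,0,0,0,0,35],[0,0,0,0,0,0,35],[0,0,0,0,0,0,35],[0,0,0,0,0,0,35],[0,0,0,0,0,0,35]]]}}

```text
time_s: 15.7
eef_pos: [0.567, -0.007, 0.0042]
eef_rot: [0.0, 0.796, 0.605, -0.0]
wrist_force: [-3.7, 0.4, 8.4]
opening: 0.498
grasp_force: 62.9
```

```bash
python3 go.py 567 -7 4.3 74.45
```

```text
t 15.7 pos [567.   -7.    4.2] rotvec [0.     0.0001 0.0002] now-axes [-0.  -0.  -0.1] goal-axes [-0.  -0.  -0.1] F [-3.66  0.38  8.41] op 0.498 q [-0.22  0.47  1.76 -0.    0.92  0.05]
```

Emit:
{"api": "jog_arm", "payload": {"series": [[[0,0,-0.7,0,0,0,35],[0,0,0,0,0,0,85],[0,0,0,0,0,0,85],[0,0,0,0,0,0,85],[0,0,0,0,0,0,85],[0,0,0,0,0,0,85],[0,0,-2,0,0,0,85],[-2,0,-2,0,0,0,85],[-5,0,-2,0,0,0,85],[-5,0,0,0,0,0,85]]]}}

```text
time_s: 16.7
eef_pos: [0.564, -0.019, 0.0107]
eef_rot: [0.0, 0.796, 0.605, 0.0]
wrist_force: [0.2, 0.7, 0.0]
opening: 1.001
grasp_force: 0.0
```

Emit:
{"api": "jog_arm", "payload": {"series": [[[-10,0,0,0,0,0,85],[-10,0,0,0,0,0,85],[-10,0,0,0,0,0,85],[-4,0,0,0,0,0,85],[0,0,0,0,0,0,0],[0,0,0,0,0,0,0],[0,0,0,0,0,0,0],[0,0,0,0,0,0,0],[0,0,0,0,0,0,0],[0,0,0,0,0,0,0]]]}}

```text
time_s: 17.7
eef_pos: [0.5546, -0.0511, 0.0102]
eef_rot: [-0.0, 0.796, 0.605, 0.0]
wrist_force: [2.1, 0.2, 0.2]
opening: 0.007
grasp_force: 0.0
```

```bash
cat > look.py <<'E'
from h import *; import sys
o=ctrl.get_obs();t=o["eef_pos"]*1000;print(o["time_s"],t.round(1),o["wrist_force"].round(2),round(o["opening"],3))
T=R.from_quat(np.roll(o["eef_rot"],-1))
for n in("top","scene","wrist"):
    c,P,r=cam(n);f=c["frame"];cv2.imwrite(f"pics/{n}{sys.argv[1]}.png",f)
    H=cv2.cvtColor(f,cv2.COLOR_BGR2HSV).astype(int);X,Y,Z=P[...,0],P[...,1],P[...,2]
    m=((H[...,0]>3)&(H[...,0]<20)&(H[...,1]>150)&(H[...,2]>90)&(Z<.035)&(Y<.14)&(Y>-.2)&(X>.5)&(X<.66)).astype(np.uint8)
    k,l,s,_=cv2.connectedComponentsWithStats(m);i=1+s[1:,4].argmax();q=P[l==i]*1000;L=T.inv().apply(q-t)
    b=cv2.minAreaRect(q[:,:2].astype(np.float32))
    print(n,s[i,4],"rect",np.round(b[0],1),np.round(b[1],1),round(b[2],1),"wedge tool-range",np.percentile(L,[1,99],axis=0).round(1).tolist())
E
python3 look.py 4; python3 go.py 567 -7 4.3 74.45
```

```text
17.7 [554.6 -51.1  10.2] [2.14 0.2  0.2 ] 0.007
top 443 rect [586.7  64.6] [73.1 46.1] 75.3 wedge tool-range [[84.4, -22.8, -7.5], [155.6, 21.8, 12.8]]
scene 882 rect [571.9  43.8] [137.7  75.1] 72.3 wedge tool-range [[28.0, -40.7, -14.7], [163.2, 25.7, 13.2]]
wrist 12167 rect [571.3  11.9] [100.1  53.6] 74.6 wedge tool-range [[16.4, -26.4, -16.0], [112.8, 24.0, 9.8]]
t 17.85 pos [554.6 -51.2  10.2] rotvec [-0.0001 -0.      0.0003] now-axes [45.9  0.1  5.9] goal-axes [45.9  0.1  5.9] F [-0.71 -0.25  0.65] op -0.0 q [-0.31  0.44  1.78  0.    0.92 -0.03]
```

View pics/wrist4.png

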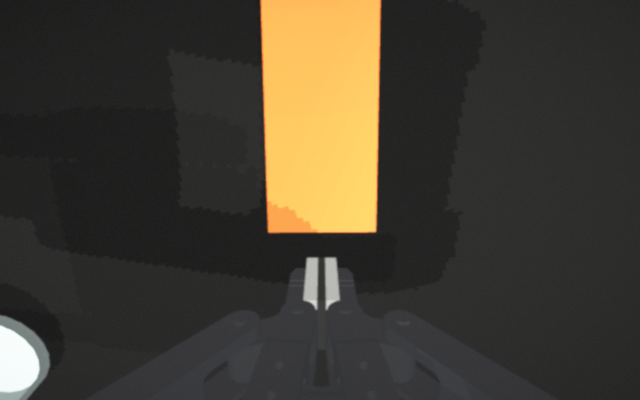

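The wrist view shows the wedge lying straight (face at row 232, centre column 322) with the shut fingers at (321,280), centred behind it. Push.

Emit:
{"api": "jog_arm", "payload": {"series": [[[5,0,0,0,0,0,0],[5,0,0,0,0,0,0],[3,0,0,0,0,0,0],[3,0,0,0,0,0,0],[3,0,0,0,0,0,0],[3,0,0,0,0,0,0],[3,0,0,0,0,0,0],[3,0,0,0,0,0,0],[3,0,0,0,0,0,0],[3,0,0,0,0,0,0]]]}}

```text
time_s: 18.85
eef_pos: [0.5638, -0.0183, 0.0102]
eef_rot: [0.0, 0.796, 0.605, -0.0]
wrist_force: [0.5, -0.7, -1.4]
opening: 0.0
grasp_force: 0.4
```

```bash
cat > f.py <<'E'
from h import *; import sys
ey=np.array([.268,.9634,0]);F=[];
for i in range(int(sys.argv[1])): F.append(ctrl.get_obs()["wrist_force"]); ctrl.camera("top") if i<int(sys.argv[1])-1 else 0
o=ctrl.get_obs();p=o["eef_pos"]*1000
print("t",round(o["time_s"],2),"pos",p.round(2),"adv",round((p-[600.1,111.4,0])@ey,2),"push",round(-np.mean(F,0)@ey,2),"F",np.mean(F,0).round(2))
E
python3 f.py 4; python3 look.py 5
```

```text
t 19.0 pos [563.77 -18.22  10.18] adv -134.61 push -0.3 F [-0.01  0.31 -0.24]
19.0 [563.8 -18.2  10.2] [-0.23  1.04  0.28] 0.001
top 172 rect [596.1  94.4] [44.6 43.3] 73.5 wedge tool-range [[95.1, -20.4, -3.3], [137.4, 22.4, 12.0]]
scene 772 rect [577.1  59.7] [136.8  69.3] 75.5 wedge tool-range [[12.0, -38.3, -14.7], [143.2, 26.1, 12.8]]
wrist 12164 rect [577.6  35.6] [119.4  53.7] 75.0 wedge tool-range [[6.1, -26.3, -16.0], [113.3, 24.2, 9.9]]
```

Emit:
{"api": "jog_arm", "payload": {"series": [[[2,0,0,0,0,0,0],[2,0,0,0,0,0,0],[2,0,0,0,0,0,0],[2,0,0,0,0,0,0],[2,0,0,0,0,0,0],[2,0,0,0,0,0,0],[1,0,0,0,0,0,0],[1,0,0,0,0,0,0],[1,0,0,0,0,0,0],[1,0,0,0,0,0,0]]]}}

```text
time_s: 20.15
eef_pos: [0.568, -0.0031, 0.0102]
eef_rot: [-0.0, 0.796, 0.605, -0.0]
wrist_force: [0.2, 0.1, -0.1]
opening: -0.003
grasp_force: 0.4
```

```bash
python3 f.py 3
```

```text
t 20.25 pos [568.    -2.96  10.17] adv -118.78 push 0.29 F [-0.19 -0.25 -0.2 ]
```

Emit:
{"api": "jog_arm", "payload": {"series": [[[0.5,0,0,0,0,0,0],[0.5,0,0,0,0,0,0],[0.5,0,0,0,0,0,0],[0.5,0,0,0,0,0,0],[0.5,0,0,0,0,0,0],[0.5,0,0,0,0,0,0],[0,0,0,0,0,0,0],[0,0,0,0,0,0,0],[0,0,0,0,0,0,0],[0,0,0,0,0,0,0]]]}}

```text
time_s: 21.25
eef_pos: [0.5688, -0.0002, 0.0102]
eef_rot: [-0.0, 0.796, 0.605, 0.0]
wrist_force: [-0.7, 0.1, -0.3]
opening: -0.003
grasp_force: 0.1
```

Emit:
{"api": "jog_arm", "payload": {"series": [[[0.3,0,0,0,0,0,0],[0.3,0,0,0,0,0,0],[0.3,0,0,0,0,0,0],[0.3,0,0,0,0,0,0],[0.3,0,0,0,0,0,0],[0.3,0,0,0,0,0,0],[0.3,0,0,0,0,0,0],[0.3,0,0,0,0,0,0],[0.3,0,0,0,0,0,0],[0.3,0,0,0,0,0,0]]]}}

```text
time_s: 22.25
eef_pos: [0.5696, 0.0027, 0.0102]
eef_rot: [0.0, 0.796, 0.605, 0.0]
wrist_force: [-0.6, 0.2, -0.3]
opening: -0.001
grasp_force: 0.4
```

```bash
python3 look.py 6; python3 -c "
import cv2;f=cv2.imread('pics/scene6.png');cv2.imwrite('pics/s6.png',cv2.resize(f[140:240,300:430],None,fx=6,fy=6,interpolation=cv2.INTER_CUBIC))"
```

```text
22.25 [569.6   2.7  10.2] [-0.62  0.21 -0.34] -0.001
top 24 rect [621.5 115.7] [35.1  5.7] 73.0 wedge tool-range [[105.5, 17.1, 0.7], [139.6, 22.8, 15.4]]
scene 705 rect [583.5  79.4] [136.6  69.6] 75.9 wedge tool-range [[11.4, -39.1, -13.9], [140.6, 26.3, 12.8]]
wrist 8512 rect [582.7  56.1] [120.2  53.8] 75.5 wedge tool-range [[4.7, -26.5, -16.2], [112.2, 24.8, 9.9]]
```

View pics/s6.png

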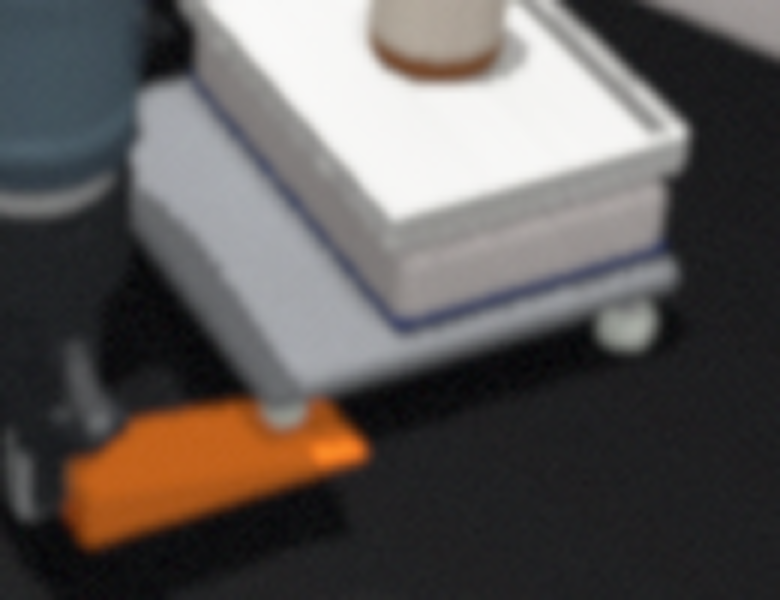

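The crop shows the wedge straight under the foot: foot at (285,412), tip at (365,450), no lift. I'll estimate the foot's height from this.

Run:
```python
from h import *
c=ctrl.camera("scene");r=np.array(c["rotation"]);t=np.array(c["xyz"])
def pr(p):
    q=r.T@(np.array(p)/1000-t);return (np.array([c["fx"]*q[0]/q[2]+c["cx"],c["fy"]*q[1]/q[2]+c["cy"]])-[300,140]).round(2)*6+2.5
for z in(30,16,12,8,7,0):print(z,pr([600.1,111.4,z]))
ey=np.array([.268,.9634,0]);ex=np.array([.9634,-.268,0])
o=ctrl.get_obs()["eef_pos"]*1000;tip=o*[1,1,0]+141*ey
print("tip corner",pr(tip+22*ex),pr(tip+22*ex+[0,0,3]),"plate corner",pr(np.array([600.1,111.4,30])+15*ex-15*ey), "other foot(-95,85)->(95,85)",pr(np.array([600.1,111.4,0])+170*ey))
```

```text
Traceback (most recent call last):
ValueError: matmul: Input operand 1 has a mismatch in its core dimension 0, with gufunc signature (n?,k),(k,m?)->(n?,m?) (size 3 is different from 4)
```

Run:
```python
from h import *
c,P,r=cam("scene");t=np.array(c["xyz"])
def pr(p):
    q=r.T@(np.array(p)/1000-t);return ((np.array([c["fx"]*q[0]/q[2]+c["cx"],c["fy"]*q[1]/q[2]+c["cy"]])-[300,140])*6+2.5).round(0)
for z in(30,16,12,8,7,0):print(z,pr([600.1,111.4,z]))
ey=np.array([.268,.9634,0]);ex=np.array([.9634,-.268,0])
o=ctrl.get_obs()["eef_pos"]*1000;tip=o*[1,1,0]+141*ey
print("tip corner",pr(tip+22*ex),pr(tip+22*ex+[0,0,3]),"plate corner",pr(np.array([600.1,111.4,30])+15*ex-15*ey), "other foot",pr(np.array([600.1,111.4,0])+170*ey))
```

```text
30 [282. 391.]
16 [280. 416.]
12 [280. 423.]
8 [280. 430.]
7 [279. 432.]
0 [279. 444.]
tip corner [362. 457.] [362. 452.] plate corner [266. 423.] other foot [620. 337.]
```

Emit:
{"api": "jog_arm", "payload": {"series": [[[0.4,0,0,0,0,0,0],[0.4,0,0,0,0,0,0],[0.4,0,0,0,0,0,0],[0.4,0,0,0,0,0,0],[0.4,0,0,0,0,0,0],[0.4,0,0,0,0,0,0],[0.4,0,0,0,0,0,0],[0.4,0,0,0,0,0,0],[0.4,0,0,0,0,0,0],[0.4,0,0,0,0,0,0]]]}}

```text
time_s: 23.5
eef_pos: [0.5707, 0.0066, 0.0102]
eef_rot: [0.0, 0.796, 0.605, -0.0]
wrist_force: [0.2, -0.8, -0.6]
opening: -0.001
grasp_force: 0.4
```

Emit:
{"api": "jog_arm", "payload": {"series": [[[0.4,0,0,0,0,0,0],[0.4,0,0,0,0,0,0],[0.4,0,0,0,0,0,0],[0.4,0,0,0,0,0,0],[0.4,0,0,0,0,0,0],[0.4,0,0,0,0,0,0],[0.4,0,0,0,0,0,0],[0.4,0,0,0,0,0,0],[0.4,0,0,0,0,0,0],[0.4,0,0,0,0,0,0]]]}}

```text
time_s: 24.5
eef_pos: [0.5717, 0.0104, 0.0102]
eef_rot: [0.0, 0.796, 0.605, -0.0]
wrist_force: [-0.1, -0.4, 0.0]
opening: 0.001
grasp_force: 0.4
```

Emit:
{"api": "jog_arm", "payload": {"series": [[[0.3,0,0,0,0,0,0],[0.3,0,0,0,0,0,0],[0.3,0,0,0,0,0,0],[0.3,0,0,0,0,0,0],[0.3,0,0,0,0,0,0],[0.3,0,0,0,0,0,0],[0.3,0,0,0,0,0,0],[0.3,0,0,0,0,0,0],[0.3,0,0,0,0,0,0],[0.3,0,0,0,0,0,0]]]}}

```text
time_s: 25.5
eef_pos: [0.5726, 0.0133, 0.0102]
eef_rot: [0.0, 0.796, 0.605, 0.0]
wrist_force: [0.6, -0.2, 0.0]
opening: -0.004
grasp_force: 0.4
```

Emit:
{"api": "jog_arm", "payload": {"series": [[[0.3,0,0,0,0,0,0],[0.3,0,0,0,0,0,0],[0.3,0,0,0,0,0,0],[0.3,0,0,0,0,0,0],[0.3,0,0,0,0,0,0],[0.3,0,0,0,0,0,0],[0.3,0,0,0,0,0,0],[0.3,0,0,0,0,0,0],[0.3,0,0,0,0,0,0],[0.3,0,0,0,0,0,0]]]}}

```text
time_s: 26.5
eef_pos: [0.5734, 0.0162, 0.0102]
eef_rot: [0.0, 0.796, 0.605, -0.0]
wrist_force: [0.1, -0.8, -0.7]
opening: 0.003
grasp_force: 0.4
```

Emit:
{"api": "jog_arm", "payload": {"series": [[[0.3,0,0,0,0,0,0],[0.3,0,0,0,0,0,0],[0.3,0,0,0,0,0,0],[0.3,0,0,0,0,0,0],[0.3,0,0,0,0,0,0],[0.3,0,0,0,0,0,0],[0.3,0,0,0,0,0,0],[0.3,0,0,0,0,0,0],[0.3,0,0,0,0,0,0],[0.3,0,0,0,0,0,0]]]}}

```text
time_s: 27.5
eef_pos: [0.5741, 0.0191, 0.0102]
eef_rot: [-0.0, 0.796, 0.605, -0.0]
wrist_force: [-0.2, -0.2, -1.1]
opening: -0.001
grasp_force: 0.4
```

Emit:
{"api": "jog_arm", "payload": {"series": [[[0.3,0,0,0,0,0,0],[0.3,0,0,0,0,0,0],[0.3,0,0,0,0,0,0],[0.3,0,0,0,0,0,0],[0.3,0,0,0,0,0,0],[0.3,0,0,0,0,0,0],[0.3,0,0,0,0,0,0],[0.3,0,0,0,0,0,0],[0.3,0,0,0,0,0,0],[0.3,0,0,0,0,0,0]]]}}

```text
time_s: 28.5
eef_pos: [0.5749, 0.0216, 0.0102]
eef_rot: [0.0, 0.796, 0.605, -0.0]
wrist_force: [-1.1, -3.6, -0.3]
opening: 0.002
grasp_force: 1.9
```

```bash
python3 f.py 6
```

```text
t 28.75 pos [574.9   21.71  10.16] adv -93.16 push 4.17 F [-0.97 -4.06  0.03]
```

Emit:
{"api": "jog_arm", "payload": {"series": [[[0.1,0,0,0,0,0,0],[0.1,0,0,0,0,0,0],[0.1,0,0,0,0,0,0],[0.1,0,0,0,0,0,0],[0.1,0,0,0,0,0,0],[0,0,0,0,0,0,0],[0,0,0,0,0,0,0],[0,0,0,0,0,0,0],[0,0,0,0,0,0,0],[0,0,0,0,0,0,0]]]}}

```text
time_s: 29.75
eef_pos: [0.575, 0.0221, 0.0102]
eef_rot: [0.0, 0.796, 0.605, -0.0]
wrist_force: [-0.8, -5.7, 0.5]
opening: 0.0
grasp_force: 2.9
```

```bash
python3 f.py 6
```

```text
t 30.0 pos [575.02  22.11  10.17] adv -92.74 push 5.89 F [-1.34 -5.74  0.17]
```

~3.4–4 N/mm of command; 0.6 mm more gives about 8 N.

Emit:
{"api": "jog_arm", "payload": {"series": [[[0.1,0,0,0,0,0,0],[0.1,0,0,0,0,0,0],[0.1,0,0,0,0,0,0],[0.1,0,0,0,0,0,0],[0.1,0,0,0,0,0,0],[0.1,0,0,0,0,0,0],[0,0,0,0,0,0,0],[0,0,0,0,0,0,0],[0,0,0,0,0,0,0],[0,0,0,0,0,0,0]]]}}

```text
time_s: 31.0
eef_pos: [0.5751, 0.0224, 0.0102]
eef_rot: [0.0, 0.796, 0.605, -0.0]
wrist_force: [-2.7, -6.7, 1.0]
opening: 0.003
grasp_force: 3.6
```

```bash
python3 f.py 6
```

```text
t 31.25 pos [575.09  22.34  10.18] adv -92.5 push 7.25 F [-1.84 -7.01  0.6 ]
```

Emit:
{"api": "jog_arm", "payload": {"series": [[[0.1,0,0,0,0,0,0],[0.1,0,0,0,0,0,0],[0.1,0,0,0,0,0,0],[0,0,0,0,0,0,0],[0,0,0,0,0,0,0],[0,0,0,0,0,0,0],[0,0,0,0,0,0,0],[0,0,0,0,0,0,0],[0,0,0,0,0,0,0],[0,0,0,0,0,0,0]]]}}

```text
time_s: 32.25
eef_pos: [0.5752, 0.0225, 0.0102]
eef_rot: [0.0, 0.796, 0.605, -0.001]
wrist_force: [-2.7, -7.8, 1.2]
opening: -0.001
grasp_force: 3.8
```

```bash
python3 f.py 6; python3 look.py 7
```

```text
t 32.5 pos [575.15  22.55  10.18] adv -92.29 push 7.87 F [-2.24 -7.55  0.54]
32.5 [575.1  22.5  10.2] [-1.19 -7.97 -0.08] -0.002
top 5 rect [627.8 134.5] [5.6 3.5] 84.6 wedge tool-range [[119.1, 18.6, 2.2], [124.7, 22.3, 10.5]]
scene 580 rect [586.   89.8] [117.6  70. ] 75.9 wedge tool-range [[10.9, -38.3, -14.0], [124.9, 26.4, 11.9]]
wrist 5233 rect [589.3  75.8] [120.4  53.7] 74.4 wedge tool-range [[-3.6, -26.8, -16.3], [112.8, 25.2, 10.0]]
```

7.9 N: tight. Back off straight and lift away.

Emit:
{"api": "jog_arm", "payload": {"series": [[[-1,0,0,0,0,0,0],[-3,0,0,0,0,0,0],[-6,0,0,0,0,0,0],[-10,0,0,0,0,0,0],[-10,0,0,0,0,0,0],[-10,0,-10,0,0,0,0],[-10,0,-15,0,0,0,0],[-10,0,-20,0,0,0,0],[-5,0,-20,0,0,0,0],[0,0,-15,0,0,0,0]]]}}

```text
time_s: 33.65
eef_pos: [0.5587, -0.0408, 0.093]
eef_rot: [0.001, 0.797, 0.604, 0.001]
wrist_force: [0.5, -0.4, 0.3]
opening: 0.002
grasp_force: 0.0
```

Emit:
{"api": "jog_arm", "payload": {"series": [[[-15,0,-10,0,0,0,0],[-20,0,-10,0,0,0,0],[-20,0,-10,0,0,0,0],[-20,0,-10,0,0,0,0],[-10,0,-5,0,0,0,0],[0,0,0,0,0,0,0],[0,0,0,0,0,0,0],[0,0,0,0,0,0,0],[0,0,0,0,0,0,0],[0,0,0,0,0,0,0]]]}}

```text
time_s: 34.65
eef_pos: [0.535, -0.1205, 0.1348]
eef_rot: [-0.0, 0.796, 0.605, -0.0]
wrist_force: [0.6, -0.0, 0.0]
opening: -0.002
grasp_force: 0.0
```

```bash
python3 f.py 2
python3 - <<'E'
from h import *
for n in("top","scene"):
    c,P,r=cam(n);f=c["frame"];H=cv2.cvtColor(f,cv2.COLOR_BGR2HSV).astype(int);X,Y,Z=P[...,0],P[...,1],P[...,2]
    d=np.load(f"/tmp/{n}0.npz")["P"]
    m=((H[...,0]>3)&(H[...,0]<20)&(H[...,1]>150)&(H[...,2]>90)&(Z<.035)&(Y<.14)&(Y>-.2)&(X>.5)&(X<.66)).astype(np.uint8)
    k,l,s,_=cv2.connectedComponentsWithStats(m);i=1+s[1:,4].argmax();q=P[l==i]*1000;b=cv2.minAreaRect(q[:,:2].astype(np.float32))
    print(n,"wedge",b,cv2.boxPoints(b).round().tolist())
    m=(abs(d[...,2]-.044)<.006)&(d[...,1]>.05)&(d[...,1]<.4)&(d[...,0]>.35)&(d[...,0]<.7)&(abs(Z-.044)<.01)
    for nm,mm in(("near corner",m&(d[...,0]>.56)&(d[...,1]<.16)),("all",m)): print(" plate dz mm",nm,mm.sum(),((Z-d[...,2])[mm]*1000).mean().round(2))
    m=(d[...,2]>.085)&(d[...,2]<.1)&(d[...,1]>.1)&(d[...,1]<.4)&(d[...,0]>.4)&(d[...,0]<.66)&(abs(Z-.093)<.015); A=np.c_[d[m][:,:2],np.ones(m.sum())]
    print(" platform dz slope",np.linalg.lstsq(A,(Z-d[...,2])[m],rcond=None)[0].round(4), "mean mm",((Z-d[...,2])[m]*1000).mean())
    if n=="scene": cv2.imwrite("pics/s8.png",cv2.resize(f[90:330,170:510],None,fx=2.2,fy=2.2,interpolation=cv2.INTER_CUBIC))
E
```

```text
t 34.7 pos [ 535.08 -120.62  134.83] adv -240.96 push -0.03 F [ 0.52 -0.11 -0.23]
top wedge ((594.4030151367188, 87.56599426269531), (117.69573211669922, 48.95428466796875), 75.04586029052734) [[556.0, 37.0], [603.0, 24.0], [633.0, 138.0], [586.0, 151.0]]
 plate dz mm near corner 467 -0.1
 plate dz mm all 2156 -0.28
 platform dz slope [ 0.0003  0.0004 -0.    ] mean mm 0.21297834584176945
scene wedge ((581.6568603515625, 91.47618103027344), (117.44014739990234, 78.48048400878906), 74.57271575927734) [[528.0, 45.0], [604.0, 24.0], [635.0, 138.0], [559.0, 159.0]]
 plate dz mm near corner 406 0.02
 plate dz mm all 1661 0.01
 platform dz slope [-0.0011  0.0014  0.0003] mean mm 0.007750232229079899
```

View pics/s8.png

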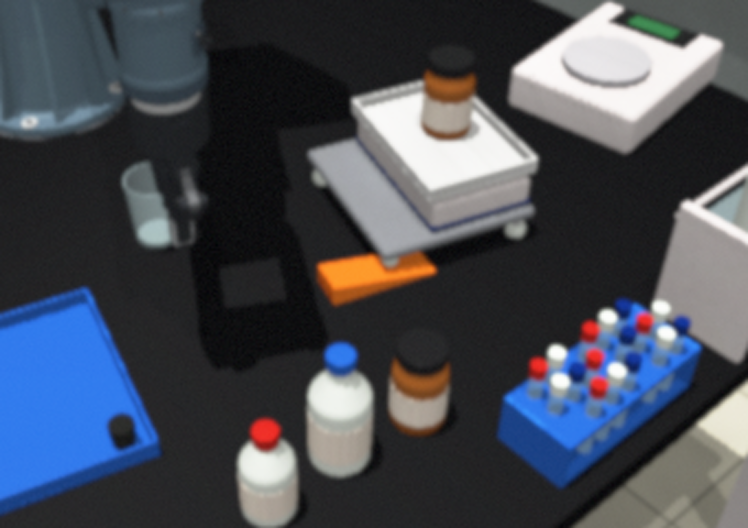

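The wedge sits under the foot at (395,260) with the plate not lifted. The jar, bottles and beaker are in place, and the robot is clear.

```bash
python3 -c "
from bench import ctrl
print(ctrl.hand_in())"
```

```text
the job is handed in; nothing more can be done
None
```

The wedge is jammed under the shaker's short foot at about 7.9 N of push, with no measurable lift of the plate; the arm is clear, the jar, bottles and beaker look undisturbed, and I handed the job in at about 35 s (no verdict was returned).

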